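# Book in three cartons of fixings

### The arm

A 6-joint arm with a two-finger parallel gripper is mounted at the origin on a cart in front of the work surface, level with it; the furniture and walls round the work are solid. World frame = base frame: x ahead of the robot, y to its left, z up, the work surface at z = 0. Lengths are in m, angles in rad, forces in N, time in s.
With the tool pointing down it reaches from about 0.35 to 0.975 m from the base axis. Payload 4.9 kg.
Tool frame: the origin (TCP) lies at the very end of the fingers, on their centre line; the grasp point (between the pads) lies 19 mm behind it; z points along the fingers, y is the line along which they close (so a half turn about z gives the same grasp; the last joint's range is limited). The gripper opens to 85 mm and grips with 20 to 120 N. Pads are 22 mm wide; open, the fingers measure 114 mm over their backs; the gripper's body (76 mm by 85 mm) begins 54 mm behind the grasp point. The pads swing forward as they close: fully open they stand 13 mm farther back than shut.
Start: joints at [1.064, 0.053, 1.613, -0, 1.476, -0.119], TCP at [0.236, 0.579, 0.231] pointing down, gripper open.
Joint ranges: [-3.01, 3.01], [-1.01, 2.22], [0.06, 2.58], [-1.02, 4.17], [0.09, 2.62], [-3.14, 3.14]. Speed limits (rad/s): [2.57, 2.57, 3.14, 3.14, 3.14, 3.14].

### API

Orientations are given as a unit quaternion [w, x, y, z].
In Python, from plant import * gives the robot as it stands.
- The arm moves only by the tool jog_arm, never from a script. Its argument "moves" is a list that holds one entry, the list of rows, each a list of 7 numbers: the finger opening in cm, from 0 to 8.54, then the shift along the tool's x, y, z in cm, then the turn, a rotation vector about the tool's x, y, z in rad. A call has 1 to 20 rows; each row shifts and turns the commanded pose from where the row before left it, along the tool's axes as they then stand; what a row does not reach is not made up. A row lasts 1/12 s, in which the tool goes at most 41.7 mm and 7.16 degrees, less where a joint would pass 70% of its speed; a pose out of reach is approached as far as the arm can. A call is refused whole if a number of a shift passes 4.17 or a number of a turn 0.125, either way. A call with a gripper value outside its range is refused whole. The fingers move at their own pace and stop on an object; the grip force is fixed at half the most. Time passes only in rows, so rows that do not move let the fingers close. It gives the time, the measured TCP pose, the force, the opening and the grip force at its end, in the units of the state.
- state(): the state, without advancing time (a new reading comes with each control period).
- grab_frame(name): name is "side" or "top"; returns a dict with "color" (480x640x3 uint8, blue, green, red), "depth" (480x640 float32, m along the optical axis (not along the pixel's ray), 0 where there is no reading), "fx", "fy", "cx", "cy" (pixels), "k1" (the pictures are not rectified: a ray, as slopes to the right and down, at radius r is drawn at 1 + k1 r^2 times it, then the intrinsics apply), "R" (3x3) and "t" (3): a world point X has camera coordinates R X + t. Camera axes: x right, y down, z forward; pixel columns grow to the right and rows downward; lengths in m; the calibration is good to about 2 mm. A picture is of the moment at which its call begins.
- job_done(): hands the job in; it is judged then, once.
Trained networks look in a picture, given as the dict that the camera call returned (one of the last four; its "shot" number tells which), for a name from the list of things; names that differ only in an ending like _2 or _b are one class to them, and where a whole thing is asked for, a point or a joint stands for the part that bears it (a point fixed in the world has none). Each returns a list of dicts, best first, with "p" (0 to 1); they miss things now and then, are a little off and sometimes report something else, mostly with a low value. They report only what shows in the picture. A call takes as long as a camera call. They do not tell look-alikes from the thing itself.
- recognise(name, picture): "rect" ([centre column, centre row, width, height] in pixels, round what is visible of it).
- regions_of(name, picture): "pixels" (480x640 bool, what is visible of it) and "rect" ([centre column, centre row, width, height] in pixels, round what is visible of it).
The state is a dict: "time": time; "joint_pos": joint angles; "joint_vel": joint speeds; "joint_efforts": joint torques, N m; "tool_pos": TCP position; "tool_rot": TCP orientation; "contact_force": force on the tool from outside, world axes, zero at the start; "ft_torque": the same for the moment, N m; "gripper_width": opening from 0.0 (shut) to 1.0 (fully open); "grasp_force": force on a finger pad.
Only numpy, scipy, OpenCV 4.12 (cv2) and the standard library are available. Lean on these libraries where they do the work, as an engineer would, in place of code of your own. Each camera call takes 0.05 s, during which the arm holds its last target. There are 200 camera calls.

### The job

Book in the new cartons of fixings on the grey mat: with a fingertip, lightly press down the green button in front of the red carton, then the one in front of the blue carton, then the one in front of the cream-white carton; each stays down once pressed. Press gently, and do not pick up or shift the cartons or the tape and tools lying near them.

Things in the scene. Friction and masses are not known exactly. Their poses are not given: they have to be found in the camera images.
- top_red (a point): centre of the top face of the green button in front of the bright red carton (the button that stands on the same grey base plate). The cap is a flat green disc 32 mm across; its face is level and this point goes down with it. The three buttons are alike; only the carton behind tells which is which.
- press_red (a joint): downward travel in m of the bright red carton's button: 0 up (start), 0.012 fully down, counts as down from 0.007. Starts to move at about 2.5 N, about 4.5 N near the bottom; stays where it is left (no return, cannot be undone). Its face stands 47 mm above the worktop when up, 35 mm when fully down, then still 4 mm proud of its black collar (40 mm across).
- carton_red: bright red carton of fixings, 56 x 78 mm and 42 mm high, loose, in a shallow pocket of its base plate; origin at the centre of its underside, which is 9 mm above the worktop; its own x runs across the base plate and its long side (78 mm, own y) along it. The button's centre lies 81 mm from the carton's centre on its robot side.
- cradle_red: fixed grey base plate (152 x 74 x 6 mm) that carries the bright red carton and its button; origin at the centre of its underside, 3 mm above the worktop, x along its length away from the robot, z up. Button axis at x = -54 mm, carton centre at x = +27 mm, both at y = 0.
- top_blue (a point): centre of the top face of the green button in front of the blue carton (the button that stands on the same grey base plate). The cap is a flat green disc 32 mm across; its face is level and this point goes down with it. The three buttons are alike; only the carton behind tells which is which.
- press_blue (a joint): downward travel in m of the blue carton's button: 0 up (start), 0.012 fully down, counts as down from 0.007. Starts to move at about 2.5 N, about 4.5 N near the bottom; stays where it is left (no return, cannot be undone). Its face stands 47 mm above the worktop when up, 35 mm when fully down, then still 4 mm proud of its black collar (40 mm across).
- carton_blue: blue carton of fixings, 51 x 62 mm and 50 mm high, loose, in a shallow pocket of its base plate; origin at the centre of its underside, which is 9 mm above the worktop; its own x runs across the base plate and its long side (62 mm, own y) along it. The button's centre lies 81 mm from the carton's centre on its robot side.
- cradle_blue: fixed grey base plate (152 x 74 x 6 mm) that carries the blue carton and its button; origin at the centre of its underside, 3 mm above the worktop, x along its length away from the robot, z up. Button axis at x = -54 mm, carton centre at x = +27 mm, both at y = 0.
- top_white (a point): centre of the top face of the green button in front of the cream-white carton (the button that stands on the same grey base plate). The cap is a flat green disc 32 mm across; its face is level and this point goes down with it. The three buttons are alike; only the carton behind tells which is which.
- press_white (a joint): downward travel in m of the cream-white carton's button: 0 up (start), 0.012 fully down, counts as down from 0.007. Starts to move at about 2.5 N, about 4.5 N near the bottom; stays where it is left (no return, cannot be undone). Its face stands 47 mm above the worktop when up, 35 mm when fully down, then still 4 mm proud of its black collar (40 mm across).
- carton_white: cream-white carton of fixings, 51 x 70 mm and 36 mm high, loose, in a shallow pocket of its base plate; origin at the centre of its underside, which is 9 mm above the worktop; its own x runs across the base plate and its long side (70 mm, own y) along it. The button's centre lies 81 mm from the carton's centre on its robot side.
- cradle_white: fixed grey base plate (152 x 74 x 6 mm) that carries the cream-white carton and its button; origin at the centre of its underside, 3 mm above the worktop, x along its length away from the robot, z up. Button axis at x = -54 mm, carton centre at x = +27 mm, both at y = 0.
- mat: fixed flat grey fabric mat, 260 x 310 x 3 mm, under the three base plates; origin at the centre of its underside
- tape_blue: roll of blue tape, 67 mm across, 18 mm high, lying flat; bystander; origin at the centre of its underside
- screwdriver: screwdriver with yellow handle, 172 mm long, 22 mm thick, lying; bystander; origin at the centre of its underside, own y along it
- spanner: combination spanner, 185 mm long, 8 mm thick, lying; bystander; origin at the centre of its underside, own y along it
Things that resemble listed ones, but are neither listed nor needed, are in the scene too. What is shaped like the cradle_blue but orange is not meant.

How it is judged:
By the outcome, as a careful person would: the job done as asked, in the order asked, and still so for the second after the job is handed in, with the robot touching nothing.
It also fails if it takes over 42 s, if anything falls off the work surface, if the arm or the gripper's body presses on something with over 40 N, if the wrist force passes 120 N, or if a joint passes its speed limit or range.

## Working session

There is one attempt and no reset: what is moved stays moved. The work goes in short steps, Python scripts to look and compute and a tool call to move; the robot and the scene stay as the last step left them, time stands still between calls to the robot, and variables do not carry over. Pictures are saved under pics/ and viewed, at most 10 in all, crops included, and the job is handed in when it is done.

Besides the shell and the picture viewer there is one more tool, called after "Call:" as name([rows], argument=value, ...), one row to a line, values as JSON. jog_arm: Moves the arm, as the interface text tells. Its arguments: {"type":"object","properties":{"moves":{"type":"array"}},"required":["moves"]}

```bash
mkdir -p pics; cat > h.py <<'E'
from plant import *
import numpy as np, cv2
def world(f,px,depth=None,z=None):
    px=np.atleast_2d(np.asarray(px,float))
    d=np.c_[(px[:,0]-f["cx"])/f["fx"],(px[:,1]-f["cy"])/f["fy"]]; u=d.copy()
    for _ in range(20): u=d/(1+f["k1"]*(u**2).sum(1,keepdims=True))
    ray=np.c_[u,np.ones(len(u))]
    R=np.array(f["R"]);t=np.array(f["t"]); C=-R.T@t; W=ray@R
    s=np.asarray(depth) if z is None else (z-C[2])/W[:,2]
    return C+W*np.reshape(s,(-1,1))
def blobs(f):
    hsv=cv2.cvtColor(f["color"],cv2.COLOR_BGR2HSV)
    m=cv2.inRange(hsv,(40,80,40),(90,255,255))
    n,l,s,c=cv2.connectedComponentsWithStats(m)
    return [(c[i],s[i],l==i) for i in range(1,n) if s[i][4]>30]
E
python3 - <<'E'
from h import *
for n in ("top","side"):
    f=grab_frame(n); cv2.imwrite(f"pics/{n}0.png",f["color"])
    print(n,"cam",-np.array(f["R"]).T@f["t"])
    for c,s,m in blobs(f):
        v,u=np.nonzero(m&(f["depth"]>0)); w=world(f,np.c_[u,v],f["depth"][v,u]) if len(u) else np.zeros((1,3))
        print("green",c.round(1),s,"depth",np.median(w,0).round(4),"z47",world(f,c,z=.047).round(4))
    for k in ("top_red","top_blue","carton_red","carton_blue","carton_white","cradle_blue","tape_blue","screwdriver","spanner"):
        for r in regions_of(k,f)[:4]:
            v,u=np.nonzero(np.array(r["pixels"])&(f["depth"]>0)); w=world(f,np.c_[u,v],f["depth"][v,u]) if len(u) else np.zeros((1,3))
            print(k,round(r["p"],2),np.round(r["rect"]),np.median(w,0).round(3),w[:,2].max().round(3))
s=state();print({k:s[k] for k in("time","tool_pos","tool_rot","gripper_width","contact_force")})
E
```

```text
top cam [ 0.36032983 -0.46487786  1.02525572]
green [332.9  21.8] [ 268    0  121   44 1053] depth [ 0.7017 -0.4872  0.4421] z47 [[ 0.9474 -0.4998  0.047 ]]
green [221.6 212.1] [214 205  16  15 191] depth [ 0.5369 -0.2629  0.046 ] z47 [[ 0.5367 -0.2628  0.047 ]]
green [271.5 220.1] [264 213  16  15 188] depth [ 0.5179 -0.364   0.0464] z47 [[ 0.5176 -0.3641  0.047 ]]
green [317.1 225.6] [310 218  15  16 187] depth [ 0.5039 -0.4558  0.0463] z47 [[ 0.5043 -0.4558  0.047 ]]
green [429.8 304.4] [422 297  16  16 203] depth [ 0.3412 -0.6771  0.0433] z47 [[ 0.3407 -0.6763  0.047 ]]
top_red 0.53 [220. 213.  18.  14.] [ 0.537 -0.262  0.046] 0.052
top_red 0.5 [230. 195.  46.  67.] [ 0.549 -0.274  0.01 ] 0.052
top_blue 0.7 [274. 219.  13.  14.] [ 0.517 -0.365  0.046] 0.05
top_blue 0.52 [432. 306.  16.  18.] [ 0.34  -0.677  0.043] 0.047
carton_red 0.86 [230. 176.  38.  43.] [ 0.613 -0.28   0.05 ] 0.057
carton_red 0.44 [274. 197.  40.  74.] [ 0.54  -0.371  0.009] 0.059
carton_red 0.35 [321. 188.  32.  38.] [ 0.583 -0.468  0.044] 0.05
carton_blue 0.8 [274. 181.  29.  32.] [ 0.595 -0.369  0.058] 0.0
[... 1731 characters left out ...]
. 345. 110.  60.] [ 0.387 -0.685  0.005] 0.046
cradle_blue 0.36 [352. 204.  40.  36.] [ 0.589 -0.388  0.045] 0.061
tape_blue 0.91 [230. 209.  30.  25.] [ 0.374 -0.258  0.015] 0.02
tape_blue 0.68 [344. 228. 176.  99.] [ 0.49  -0.415  0.001] 0.058
tape_blue 0.54 [314. 209.  22.  12.] [ 0.516 -0.368  0.043] 0.048
screwdriver 0.59 [229. 242.  76.  25.] [ 0.306 -0.359  0.013] 0.02
spanner 0.72 [229. 266.  97.  38.] [ 0.316 -0.424  0.004] 0.009
{'time': 1.0, 'tool_pos': array([0.23634113, 0.57857491, 0.23130921]), 'tool_rot': array([1.28668404e-05, 1.92687338e-01, 9.81260205e-01, 3.91473103e-06]), 'gripper_width': 0.9987163217351807, 'contact_force': array([ 0.34602048, -0.52600828, -0.58330016])}
```

View pics/top0.png

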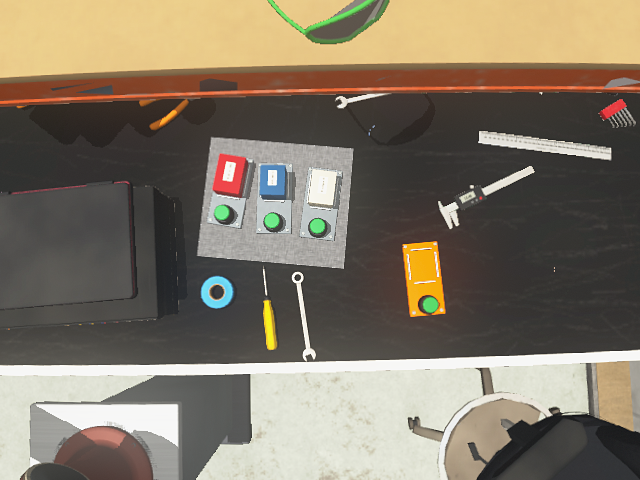

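View pics/side0.png

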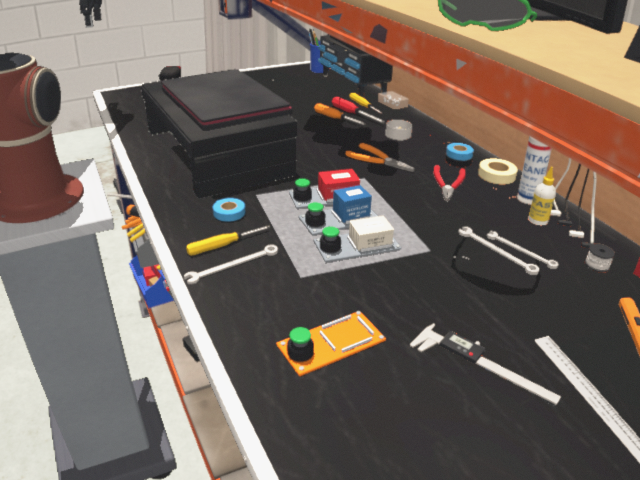

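```bash
python3 - <<'E'
from h import *
import cv2
for n in ("top","side"):
    f=grab_frame(n); v,u=np.nonzero(f["depth"]>0); w=world(f,np.c_[u,v],f["depth"][v,u])
    # height map of tall things on a 10cm grid
    print(n)
    for x in np.arange(0,1.1,.1):
        print("%.1f"%x,[ (lambda q:"%4d"%(1000*np.percentile(q,99)) if len(q)>3 else "  --")(w[(abs(w[:,0]-x)<.05)&(abs(w[:,1]-y)<.05),2]) for y in np.arange(.7,-1.0,-.1)])
s=state()
from scipy.spatial.transform import Rotation as R
q=s["tool_rot"];print(R.from_quat([q[1],q[2],q[3],q[0]]).as_matrix().round(4))
E
```

```text
top
0.0 ['-907', '-909', '-908', '-908', '-908', '   3', '  16', ' 146', ' 102', '   2', '-908', '-909', '-908', '-908', '-909', '  33', '  34']
0.1 ['-907', '-908', '-912', '-908', '-910', '   3', '  14', ' 270', ' 222', '   3', '-909', '-909', '-907', '-909', '-909', '-905', '  34']
0.2 ['  --', '  --', '  --', '  --', '  --', '   4', '   3', '   4', '   4', '   3', '   3', '   8', '   4', '   4', '   3', '   4', '   4']
0.3 ['  --', '  --', '  --', '  --', '  --', '   3', ' 140', ' 140', ' 140', ' 138', '  19', '  21', '   3', '   5', '  45', '   4', '   3']
0.4 ['  --', '  --', '  --', '  --', '  --', '  --', ' 167', ' 167', ' 166', ' 139', '  20', '  10', '   5', '  10', '  29', '   3', '   4']
0.5 ['  --', '  --', '  --', '  --', '  --', '  --', ' 167', ' 167', ' 166', ' 139', '  48', '  48', '  47', '   6', '  11', '  18', '   3']
0.6 ['  --', '  --', '  --', '  --', '  --', '   3', ' 165', ' 166', ' 166', ' 136', '  60', '  61', '  47', '   3', '   9', '  20', '  10']
0.7 ['  --', '  --', '  --', '  --', '   1', '   4', '   3', ' 413', ' 413', ' 413', ' 413', ' 443', ' 478', 
[... 1392 characters left out ...]
  57', '  59', '  45', '   1', '   5', '  18', '   8']
0.7 [' 256', ' 267', '   0', '   2', ' 322', ' 337', ' 353', ' 368', ' 384', ' 402', ' 411', ' 411', ' 455', ' 424', ' 411', ' 411', ' 410']
0.8 [' 246', ' 242', '   2', '   2', '   1', '  22', '  19', '   1', '  13', '  11', ' 411', ' 411', ' 430', ' 460', ' 423', ' 411', '  13']
0.9 [' 208', ' 203', '   2', ' 133', ' 127', '  26', '  19', '  28', '  29', '  34', '  28', ' 432', ' 452', ' 475', ' 476', '  15', '  19']
1.0 [' 143', ' 132', ' 143', ' 149', ' 149', ' 134', '  26', '  29', '   8', '  37', '  36', ' 138', ' 410', ' 410', '  33', '  27', '  --']
[[-0.9257  0.3782  0.    ]
 [ 0.3782  0.9257  0.    ]
 [-0.      0.     -1.    ]]
```

The top picture shows the mat with red, blue and white cartons (button caps at 222,212 / 272,220 / 317,226). A tall black case stands to the left, an orange look-alike at 424,280, and a shelf overhead beyond. The side picture agrees: caps at 302,182 / 315,207 / 330,232. Next I check the clearances to the case and the shelf edge.

```bash
python3 - <<'E'
from h import *
for n in ("top","side"):
    f=grab_frame(n); v,u=np.nonzero(f["depth"]>0); w=world(f,np.c_[u,v],f["depth"][v,u])
    a=w[(w[:,2]>.25)&(w[:,0]>.45)&(abs(w[:,1]+.36)<.2)]; print(n,"shelf x min",np.percentile(a[:,0],[.2,1,5]),a[:,2].min())
    for lo,hi in((.08,.125),(.125,.15),(.155,.18)):
        b=w[(w[:,2]>lo)&(w[:,2]<hi)&(w[:,0]>.25)&(w[:,0]<.68)&(w[:,1]<.3)]
        print(lo,len(b),np.percentile(b,[.5,99.5],axis=0).round(3).tolist())
        c=b[abs(b[:,0]-.53)<.06]; print("  y near button",np.percentile(c[:,1],[.5,2]).round(3))
E
```

```text
top shelf x min [0.66200498 0.66404487 0.66706594] 0.3093844859858961
0.08 850 [[0.33, -0.166, 0.08], [0.573, -0.15, 0.125]]
  y near button [-0.157 -0.157]
0.125 6203 [[0.316, -0.164, 0.126], [0.573, 0.133, 0.15]]
  y near button [-0.158 -0.157]
0.155 15214 [[0.355, -0.123, 0.159], [0.575, 0.125, 0.168]]
  y near button [-0.118 -0.114]
side shelf x min [0.66249365 0.66393325 0.66644468] 0.3102308796605207
0.08 2440 [[0.306, -0.166, 0.08], [0.571, 0.249, 0.125]]
  y near button [-0.16  -0.159]
0.125 3205 [[0.308, -0.166, 0.125], [0.573, 0.26, 0.15]]
  y near button [-0.159 -0.157]
0.155 4054 [[0.35, -0.127, 0.158], [0.57, 0.186, 0.166]]
  y near button [-0.121 -0.118]
```

Call:
jog_arm([
  [[0,0,0,-1.5,0,0,-0.097],[0,0,0,-1.5,0,0,-0.097],[0,0,0,-1.5,0,0,-0.097],[0,0,0,-1.5,0,0,-0.097],[0,0,0,0,0,0,0]],
])

```text
time: 1.62
tool_pos: [0.2371, 0.5799, 0.2956]
tool_rot: [0.002, -0.001, 1.0, 0.003]
contact_force: [-0.6, -0.7, 0.6]
gripper_width: 0.3
grasp_force: 0.0
```

Call:
jog_arm([
  [[0,-1.7,-3,0,0,0,0],[0,-1.7,-3,0,0,0,0],[0,-1.7,-3,0,0,0,0],[0,-1.7,-3,0,0,0,0],[0,-1.7,-3,0,0,0,0],[0,-1.7,-3,0,0,0,0],[0,-1.7,-3,0,0,0,0],[0,-1.7,-3,0,0,0,0],[0,-1.7,-3,0,0,0,0],[0,-1.7,-3,0,0,0,0],[0,-1.7,-3,0,0,0,0],[0,-0.4,-3,0,0,0,0],[0,-0.4,-3,0,0,0,0],[0,-0.4,-3,0,0,0,0],[0,-0.4,-3,0,0,0,0],[0,-0.4,-3,0,0,0,0],[0,0,0,0,0,0,0]],
])

```text
time: 3.03
tool_pos: [0.4437, 0.0947, 0.2903]
tool_rot: [-0.0, 0.004, 1.0, -0.001]
contact_force: [-0.7, -0.9, -0.5]
gripper_width: 0.002
grasp_force: 0.0
```

Call:
jog_arm([
  [[0,-0.7,-3,0,0,0,0],[0,-0.7,-3,0,0,0,0],[0,-0.7,-3,0,0,0,0],[0,-0.7,-3,0,0,0,0],[0,-0.8,-3,0,0,0,0],[0,-0.8,-3,0,0,0,0],[0,-0.8,-3,0,0,0,0],[0,-0.8,-3,0,0,0,0],[0,-0.8,-3,0,0,0,0],[0,-0.8,-3,0,0,0,0],[0,-0.8,-3,0,0,0,0],[0,-0.8,-3,0,0,0,0],[0,0,0,3,0,0,0],[0,0,0,3,0,0,0],[0,0,0,3,0,0,0],[0,0,0,3,0,0,0],[0,0,0,0,0,0,0],[0,0,0,0,0,0,0]],
])

```text
time: 4.53
tool_pos: [0.5344, -0.26, 0.1687]
tool_rot: [-0.002, 0.0, 1.0, 0.002]
contact_force: [0.9, 0.0, 0.9]
gripper_width: -0.001
grasp_force: 0.0
```

Call:
jog_arm([
  [[0,-0.2,-0.4,2,0,0,0],[0,0,0,2,0,0,0],[0,0,0,2,0,0,0],[0,0,0,2,0,0,0],[0,0,0,1.5,0,0,0],[0,0,0,1,0,0,0],[0,0,0,0,0,0,0],[0,0,0,0,0,0,0]],
])

```text
time: 5.2
tool_pos: [0.5385, -0.2657, 0.0679]
tool_rot: [0.001, -0.0, 1.0, -0.001]
contact_force: [-0.5, 0.2, 0.0]
gripper_width: 0.001
grasp_force: 0.0
```

```bash
python3 - <<'E'
from h import *
s=state();print(s["tool_pos"],s["contact_force"])
a=grab_frame("top")["color"][140:290,160:360]; b=grab_frame("side")["color"][110:260,240:440]
cv2.imwrite("pics/c1.png",np.vstack([cv2.resize(i,None,fx=2,fy=2,interpolation=2) for i in (a,b)]))
E
```

```text
[ 0.53851701 -0.2657289   0.06789109] [-0.45064687  0.17913329  0.02203392]
```

View pics/c1.png

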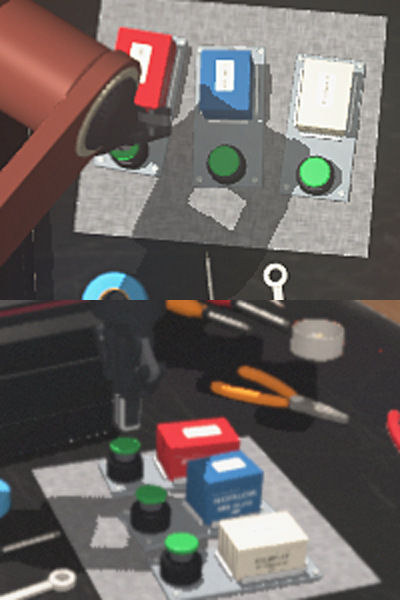

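The crop shows the shut fingertips right above the red carton's button (side crop: tip 128,425 and cap 124,445). Lowering gently.

Call:
jog_arm([
  [[0,0,0,0.8,0,0,0],[0,0,0,0.5,0,0,0],[0,0,0,0.3,0,0,0],[0,0,0,0.3,0,0,0],[0,0,0,0.2,0,0,0],[0,0,0,0,0,0,0],[0,0,0,0,0,0,0]],
])

```text
time: 5.88
tool_pos: [0.5374, -0.2653, 0.0451]
tool_rot: [-0.0, -0.0, 1.0, 0.0]
contact_force: [0.4, -0.2, -0.4]
gripper_width: 0.002
grasp_force: 0.0
```

Call:
jog_arm([
  [[0,0,0,0.2,0,0,0],[0,0,0,0.1,0,0,0],[0,0,0,0.1,0,0,0],[0,0,0,0,0,0,0],[0,0,0,0,0,0,0]],
])

```text
time: 6.3
tool_pos: [0.5378, -0.2655, 0.0415]
tool_rot: [0.0, -0.0, 1.0, -0.0]
contact_force: [0.2, -0.1, 2.1]
gripper_width: -0.001
grasp_force: 1.1
```

Call:
jog_arm([
  [[0,0,0,0.1,0,0,0],[0,0,0,0.1,0,0,0],[0,0,0,0.1,0,0,0],[0,0,0,0.1,0,0,0],[0,0,0,0.1,0,0,0],[0,0,0,0,0,0,0],[0,0,0,0,0,0,0]],
])

```text
time: 6.88
tool_pos: [0.5377, -0.2655, 0.0363]
tool_rot: [0.0, -0.0, 1.0, -0.0]
contact_force: [1.0, -0.7, 2.5]
gripper_width: 0.003
grasp_force: 1.1
```

Call:
jog_arm([
  [[0,0,0,0.1,0,0,0],[0,0,0,0.1,0,0,0],[0,0,0,0.1,0,0,0],[0,0,0,0,0,0,0],[0,0,0,0,0,0,0]],
])

```text
time: 7.3
tool_pos: [0.5378, -0.2656, 0.035]
tool_rot: [-0.0, -0.0, 1.0, -0.0]
contact_force: [-2.5, 1.6, 12.1]
gripper_width: -0.001
grasp_force: 5.8
```

Call:
jog_arm([
  [[0,0,0,-0.5,0,0,0],[0,0,0,-1.5,0,0,0],[0,0,0,-2,0,0,0],[0,0,0,-2,0,0,0],[0,0.5,-2.5,0,0,0,0],[0,0.5,-2.5,0,0,0,0],[0,0.5,-2.5,0,0,0,0],[0,0.5,-2.5,0,0,0,0],[0,0,0,0,0,0,0],[0,0,0,0,0,0,0],[0,0,0,0,0,0,0]],
])

```text
time: 8.22
tool_pos: [0.5169, -0.3645, 0.0922]
tool_rot: [-0.001, 0.0, 1.0, 0.001]
contact_force: [0.6, -0.1, -0.5]
gripper_width: -0.001
grasp_force: 0.0
```

```bash
python3 - <<'E'
from h import *
s=state();print(s["tool_pos"],s["contact_force"])
f=grab_frame("side")
for c,st,m in blobs(f):
    v,u=np.nonzero(m&(f["depth"]>0)); print(c.round(1),st[4],np.median(world(f,np.c_[u,v],f["depth"][v,u]),0).round(4))
g=grab_frame("top")
for c,st,m in blobs(g):
    v,u=np.nonzero(m&(g["depth"]>0)); print(c.round(1),st[4],np.median(world(g,np.c_[u,v],g["depth"][v,u]),0).round(4))
a=g["color"][140:290,160:360]; b=f["color"][110:260,240:440]
cv2.imwrite("pics/c2.png",np.vstack([cv2.resize(i,None,fx=2,fy=2,interpolation=2) for i in (a,b)]))
E
```

```text
[ 0.5169435  -0.36445541  0.0921918 ] [ 0.59115446 -0.06295016 -0.46366496]
[493.1  17.8] 528 [ 0.7378 -0.543   0.4231]
[302. 187.] 118 [ 0.5371 -0.2629  0.0322]
[315.3 207. ] 121 [ 0.5161 -0.3681  0.0448]
[330.4 231.8] 145 [ 0.5017 -0.4593  0.0449]
[299.7 334.9] 307 [ 0.3396 -0.6796  0.0427]
[332.9  21.7] 1043 [ 0.702  -0.4872  0.4422]
[222.3 213. ] 183 [ 0.5369 -0.2613  0.0346]
[317.2 225.7] 183 [ 0.5038 -0.4558  0.0462]
[429.8 304.4] 205 [ 0.341  -0.6771  0.0435]
```

View pics/c2.png

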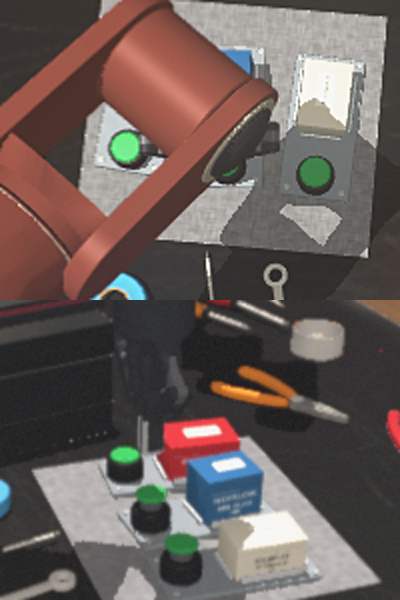

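The pictures show the red button fully down (side crop: cap 124,455, height fell 12 mm) and the fingertip above the blue one (150,495).

Call:
jog_arm([
  [[0,0,0,1.5,0,0,0],[0,0,0,1.4,0,0,0],[0,0,0,0.8,0,0,0],[0,0,0,0.5,0,0,0],[0,0,0,0.2,0,0,0],[0,0,0,0.2,0,0,0],[0,0,0,0.1,0,0,0],[0,0,0,0.1,0,0,0],[0,0,0,0.1,0,0,0],[0,0,0,0.1,0,0,0],[0,0,0,0.1,0,0,0],[0,0,0,0.1,0,0,0],[0,0,0,0.1,0,0,0],[0,0,0,0.1,0,0,0],[0,0,0,0,0,0,0],[0,0,0,0,0,0,0]],
])

```text
time: 9.65
tool_pos: [0.5179, -0.3656, 0.0394]
tool_rot: [0.0, -0.0, 1.0, -0.0]
contact_force: [1.6, -0.2, 1.4]
gripper_width: -0.002
grasp_force: 1.0
```

Call:
jog_arm([
  [[0,0,0,0.1,0,0,0],[0,0,0,0.1,0,0,0],[0,0,0,0.1,0,0,0],[0,0,0,0.05,0,0,0],[0,0,0,0,0,0,0],[0,0,0,0,0,0,0]],
])

```text
time: 10.15
tool_pos: [0.5178, -0.3656, 0.0359]
tool_rot: [0.0, -0.0, 1.0, -0.0]
contact_force: [2.5, -0.6, 1.9]
gripper_width: 0.002
grasp_force: 1.4
```

Call:
jog_arm([
  [[0,0,0,-0.5,0,0,0],[0,0,0,-1.5,0,0,0],[0,0,0,-2,0,0,0],[0,0,0,-1.6,0,0,0],[0,0.4,-2.3,0,0,0,0],[0,0.4,-2.3,0,0,0,0],[0,0.3,-2.3,0,0,0,0],[0,0.3,-2.3,0,0,0,0],[0,0,0,0,0,0,0],[0,0,0,0,0,0,0],[0,0,0,0,0,0,0]],
])

```text
time: 11.07
tool_pos: [0.5033, -0.4568, 0.0919]
tool_rot: [-0.0, -0.0, 1.0, 0.0]
contact_force: [0.9, -0.3, 0.2]
gripper_width: 0.001
grasp_force: 0.0
```

```bash
python3 - <<'E'
from h import *
s=state();print(s["tool_pos"],s["contact_force"])
for n in("side","top"):
  f=grab_frame(n)
  for c,st,m in blobs(f):
    v,u=np.nonzero(m&(f["depth"]>0)); print(c.round(1),st[4],np.median(world(f,np.c_[u,v],f["depth"][v,u]),0).round(4))
E
```

```text
[ 0.50327804 -0.45680764  0.09192394] [ 0.938612   -0.3153095   0.16340411]
[493.2  17.9] 527 [ 0.7371 -0.5421  0.423 ]
[302. 187.] 118 [ 0.5369 -0.263   0.0324]
[314.9 211.6] 132 [ 0.5164 -0.3681  0.0337]
[330.5 231.7] 145 [ 0.503  -0.4596  0.045 ]
[299.6 334.9] 305 [ 0.3396 -0.6796  0.0427]
[332.9  21.7] 1041 [ 0.7018 -0.4872  0.4419]
[272.1 220.9] 182 [ 0.5179 -0.3639  0.0351]
[429.8 304.5] 204 [ 0.3412 -0.6772  0.0431]
```

Blue fell by 11 mm. Same press on white.

Call:
jog_arm([
  [[0,0,0,1.5,0,0,0],[0,0,0,1.4,0,0,0],[0,0,0,0.8,0,0,0],[0,0,0,0.5,0,0,0],[0,0,0,0.2,0,0,0],[0,0,0,0.2,0,0,0],[0,0,0,0.1,0,0,0],[0,0,0,0.1,0,0,0],[0,0,0,0.1,0,0,0],[0,0,0,0.1,0,0,0],[0,0,0,0.1,0,0,0],[0,0,0,0.1,0,0,0],[0,0,0,0.1,0,0,0],[0,0,0,0.1,0,0,0],[0,0,0,0,0,0,0],[0,0,0,0,0,0,0]],
])

```text
time: 12.5
tool_pos: [0.5038, -0.4576, 0.0379]
tool_rot: [0.0, -0.0, 1.0, -0.0]
contact_force: [1.5, -0.5, 1.1]
gripper_width: 0.002
grasp_force: 1.2
```

Call:
jog_arm([
  [[0,0,0,0.1,0,0,0],[0,0,0,0.1,0,0,0],[0,0,0,0.1,0,0,0],[0,0,0,0,0,0,0],[0,0,0,0,0,0,0]],
])

```text
time: 12.92
tool_pos: [0.5038, -0.4577, 0.0351]
tool_rot: [0.0, -0.0, 1.0, -0.0]
contact_force: [1.0, 0.4, 3.9]
gripper_width: 0.001
grasp_force: 2.0
```

Call:
jog_arm([
  [[0,0,0,-0.5,0,0,0],[0,0,0,-1.5,0,0,0],[0,0,0,-2.5,0,0,0],[0,0,0,-3,0,0,0],[0,0,0,-3,0,0,0],[0,0,0,-3,0,0,0],[0,0,0,-2,0,0,0],[0,0,0,0,0,0,0],[0,0,0,0,0,0,0],[0,0,0,0,0,0,0]],
])

```text
time: 13.75
tool_pos: [0.5029, -0.4568, 0.1886]
tool_rot: [-0.001, -0.0, 1.0, 0.001]
contact_force: [-0.2, -0.3, -0.2]
gripper_width: 0.0
grasp_force: 0.0
```

```bash
python3 - <<'E'
from h import *
s=state();print(s["tool_pos"],s["contact_force"])
f=grab_frame("side"); cv2.imwrite("pics/end.png",f["color"])
for c,st,m in blobs(f):
    v,u=np.nonzero(m&(f["depth"]>0)); print(c.round(1),st[4],np.median(world(f,np.c_[u,v],f["depth"][v,u]),0).round(4))
for k in ("carton_red","carton_blue","carton_white","tape_blue","screwdriver","spanner"):
    for r in regions_of(k,f)[:1]: print(k,np.round(r["rect"]))
E
```

```text
[ 0.5028955  -0.45678584  0.18862977] [-0.1630271  -0.31590182 -0.18930712]
[493.2  17.9] 529 [ 0.7381 -0.5429  0.4231]
[302. 187.] 118 [ 0.5368 -0.2636  0.0325]
[314.9 211.6] 132 [ 0.5165 -0.3677  0.0335]
[330.2 236.7] 157 [ 0.5038 -0.4589  0.0328]
[299.6 334.9] 306 [ 0.3399 -0.6797  0.0427]
carton_red [339. 185.  44.  29.]
carton_blue [352. 204.  38.  36.]
carton_white [372. 233.  47.  32.]
tape_blue [231. 208.  27.  22.]
screwdriver [229. 240.  79.  26.]
spanner [231. 263.  96.  37.]
```

View pics/end.png

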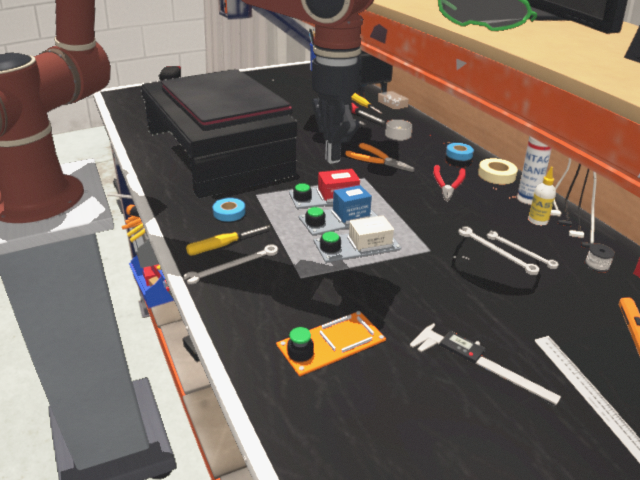

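The final picture shows all three caps low (302,187 / 315,212 / 330,237), nothing else moved, and the gripper clear above them.

```bash
python3 -c "
from plant import *
print(job_done())"
```

```text
the job is handed in; nothing more can be done
None
```

I pressed the red, blue and cream-white cartons' buttons in that order; the cameras show each about 11–12 mm down and nothing else moved, the red press peaked at about 12 N at the stop, and the job was handed in at about 14 s.

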